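Feed a frame rail and engage the feeder's gear

TASK

Set the moulding feeder running on the next piece: slide the dark wooden rail along its guide until its end butts against the rubber feed roller. Then move the shift lever out of its slot, across the neutral slot to the other side (the robot's right) and forward, away from the robot, fully home in that slot. The rail must stay against the roller, and the other things on the bench are to be left where they are.

Things in the scene. Friction and masses are not known exactly. Their poses are not given: they have to be found in the camera images.
- machine: moulding feeder, fixed, at a different place and yaw (up to 14 degrees) each time. Origin on the bench under the centre of the H gate; x is forward (roughly away from the robot), y left, z up. Grey gear housing 150 x 150 mm about the origin; behind it (x 75 to 175 mm) a drum motor, 105 mm high. A low drive cover (60 mm high) joins housing and roller head on the right
- gate (a point): centre of the steel gate plate on the housing's top, 115 mm above the bench. The plate is pierced by an H: two fore-and-aft slots joined in the middle by a neutral slot that runs left-right
- guide (a point): on the bench, middle of the infeed guide, at x -170, y 40 mm of the machine: two aluminium strips along y, 260 mm long, 10 mm wide, 12 mm high, 50 mm apart inside, on the bare bench
- shifter (a joint): shift lever's fore-and-aft swing, rad: 0 = neutral slot, positive forward (machine +x), limits -0.30 and +0.30 (fully home). Steel rod 12 mm thick with a black ball knob; pivots 30 mm above the bench over the machine's origin. Starts in the left slot, near the robot, -0.28 to -0.18. Stays where left (friction, about 1.5 N at the knob). Crossing is blocked unless within about 0.06 of 0
- selector (a joint): the same lever's sideways swing, rad: negative to the machine's left, positive to its right (machine -y), limits -0.24 and 0.24 (outer sides of the slots). In the left slot about -0.24 to -0.17, in the right slot 0.17 to 0.24; the lever moves far fore or aft only there. Same pivot height; stays where left
- knob (a point): centre of the lever's ball knob, 38 mm across, 155 mm along the rod from the pivot, 185 mm above the bench when upright and about 175 mm in the slots' corners; free on all sides and above. At the knob, fully home is 46 mm forward and 37 mm right of upright
- rail: dark wooden frame rail, loose (about 0.17 kg), 42 mm wide (x), 170 mm long (y), 34 mm high (above 24 mm height only 30 mm wide), lying on the bench between the guide strips with 4 mm play each side; origin under its centre, y along its length, its -y end towards the roller. 50 to 150 mm short of the roller at the start
- rail_front (a point): middle of the rail's end that faces the roller, 17 mm above the bench
- rail_back (a point): middle of the rail's other end (85 mm from the rail's centre, on the machine's left), 17 mm above the bench; the place to push, above the 12 mm strips
- nip (a point): where the rail's front end must come: the roller's surface on the guide's centre line, 17 mm above the bench; axes as the machine's. The rubber roller (radius 30 mm, axis along x, 31 mm high, does not turn) sits in a grey head 75 mm high, that reaches 58 mm either side of this point and 110 mm beyond it
- chisel: bystander: wood-handled chisel lying on the bench between guide and housing, 175 mm long, 22 mm high
- jar: bystander: amber varnish jar, 64 mm across, 85 mm high, left of the housing
- offcut: bystander: 60 x 35 x 34 mm piece of moulding, left of the housing
- cup: bystander: green plastic cup, 80 mm across, 100 mm high, on the left of the bench
- basin: bystander: black steel bowl, 240 mm across, 100 mm high, on the left of the bench
- flask: bystander: copper flask, 72 mm across, 190 mm high, on the left of the bench, beyond the cup
- brush: bystander: brush lying on a pile of paper on the right of the bench
Mind the look-alikes: they are no part of the job. Of the things like the rail, leave any that is pink or purple; of the rest the smaller one is meant.

How it is judged:
By the outcome, as a careful person would: the job done as asked, in the order asked, and still so for the second after the job is handed in, with the robot touching nothing.
It also fails if it takes over 64 s, if anything falls off the work surface, if the arm or the gripper's body presses on something with over 40 N, if the wrist force passes 120 N, or if a joint passes its speed limit or range.

ROBOT

A 6-joint arm with a two-finger parallel gripper is mounted at the origin on the work surface. World frame = base frame: x ahead of the robot, y to its left, z up, the work surface at z = 0. Lengths are in m, angles in degrees, forces in N, time in s.
With the tool pointing down it reaches from about 0.375 to 0.75 m from the base axis. Payload 9 kg.
Tool frame: the origin (TCP) lies where the fingers leave the gripper's body, on its centre line; the fingertips stand 73 mm ahead of it and the grasp point (between the pads) lies 54 mm ahead of it (robot.tip_reach is the distance from the TCP to the fingertips, in m); z points along the fingers, y is the line along which they close (so a half turn about z gives the same grasp; the last joint's range is limited). The gripper opens to 85 mm and grips with 20 to 120 N. Pads are 22 mm wide; open, the fingers measure 114 mm over their backs; the gripper's body (76 mm by 85 mm) begins 54 mm behind the grasp point. The pads swing forward as they close: fully open they stand 13 mm farther back than shut.
Start: joints at [56.167, 5.964, 5.575, 89.605, 0, 77.527], TCP at [0.219, 0.559, 0.304] pointing down, gripper open.
Joint ranges: [-171.21, 171.21], [-48.23, 106.86], [-62.78, 66.21], [-105.2, 120.99], [-86.42, 89.51], [-180, 180]. Speed limits (degrees/s): [127.2, 127.2, 147.25, 180, 180, 180].

INTERFACE

Orientations are given as [roll, pitch, yaw] about the fixed x, y, z axes, in that order (R = Rz(yaw) Ry(pitch) Rx(roll)).
In Python, from plant import robot gives the robot as it stands. Calls block until the motion is done:
- robot.move_pose(position, orientation): joint-space move of the TCP to a pose.
- robot.line_to(position, vel=0.15, rotation=None, guard=None): straight line of the TCP; rotation=None keeps the orientation; vel is the mean speed in m/s. With guard (N) it stops when the force on the tool has changed by that much, and returns True; else False.
- robot.goto_joints(angles): joint-space move.
- robot.set_gripper(opening): finger opening in m; the grip force is fixed at half the most; returns when the fingers have stopped.
- robot.pause(seconds).
- robot.ik(position, orientation): joint angles nearest the present ones, or None.
- robot.observe(): the state.
- robot.grab_frame(name): name is "side" or "top"; returns the picture (400x640x3 uint8, blue, green, red); there is no depth.
- robot.get_calibration(name): a dict with "vertical_fov" (degrees; the focal length in pixels is half the picture's height over the tangent of half this angle, whatever the lens; pixels are square), "cx", "cy" (the principal point, pixels), "rvec" (rotation vector, rad) and "tvec" (3), from world to camera coordinates, as OpenCV has them. Camera axes: x right, y down, z forward; pixel columns grow to the right and rows downward; lengths in m; the calibration is good to about 2 mm. A picture is of the moment at which its call begins. get_calibration takes no time and is no camera call.
A pose or a line that the arm cannot do raises robot.IKError and nothing moves.
- robot.job_done(): hands the job in; it is judged then, once.
The state is a dict: "time": time; "q": joint angles; "qvel": joint speeds; "joint_torque": joint torques, N m; "tool_pos": TCP position; "tcp_rot": TCP orientation; "ft_force": force on the tool from outside, world axes, zero at the start; "torque": the same for the moment, N m; "gripper_width": finger opening in m; "gripper_force": force on a finger pad.
Only numpy, scipy, OpenCV 4.12 (cv2) and the standard library are available. Lean on these libraries where they do the work, as an engineer would, in place of code of your own. Each camera call takes 0.05 s, during which the arm holds its last target. There are 200 camera calls.

## Working session

There is one attempt and no reset: what is moved stays moved. The work goes in short steps, each a Python script; the robot and the scene stay as the last script left them, time stands still between calls to the robot, and variables do not carry over. Pictures are saved under pics/ and viewed, at most 10 in all, crops included, and the job is handed in when it is done.

```bash
ls; mkdir -p pics
python3 - <<'E'
from plant import robot
import cv2
for n in("side","top"):
    cv2.imwrite(f"pics/{n}0.png",robot.grab_frame(n)); c=robot.get_calibration(n); print(n,c)
    R=cv2.Rodrigues(__import__('numpy').array(c["rvec"],float))[0]; print(-R.T@c["tvec"])
s=robot.observe();print(s["time"],s["tool_pos"],s["tcp_rot"],s["gripper_width"])
E
```

```text
pics
side {'vertical_fov': 45.283754571046046, 'cx': 321.65941235664866, 'cy': 196.94476009745412, 'rvec': array([ 2.31503427, -0.25785761,  0.08352771]), 'tvec': array([-0.47792852,  0.19846508,  1.62075394])}
[ 0.27130052 -1.12437658  1.24772622]
top {'vertical_fov': 47.981419670574596, 'cx': 318.48490692900197, 'cy': 197.69240812506087, 'rvec': array([ 2.11379819, -2.12428682,  0.20932466]), 'tvec': array([0.02576303, 0.53482276, 1.38511756])}
[0.25529159 0.02546252 1.46267824]
0.1 [0.21840324 0.55861229 0.30319293] [-1.79933045e+02 -1.51782284e-02  1.58639315e+02] 0.08523855514174139
```

View pics/side0.png

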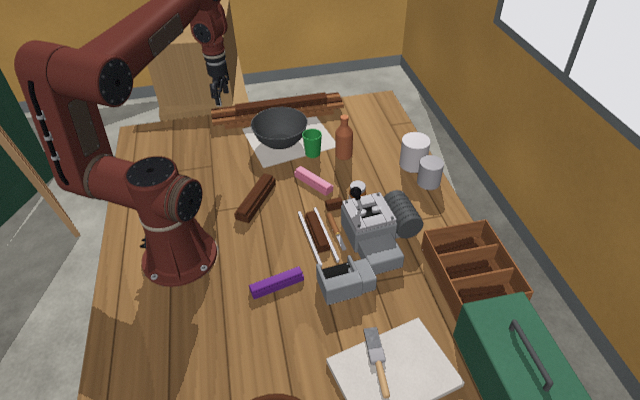

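View pics/top0.png

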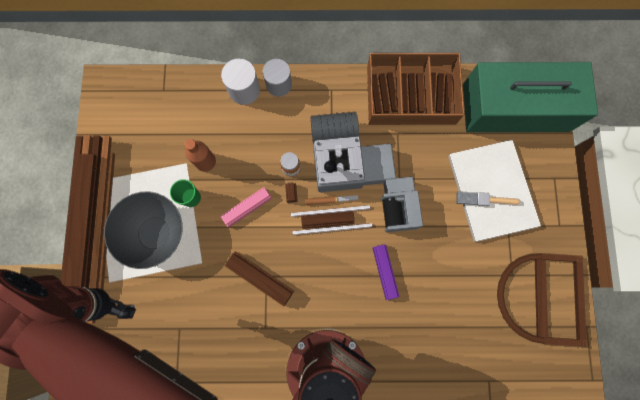

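The top view looks down with world x up and world y to the left. Rail-like things in it are:
- small dark brown at (328,219), between the strips
- larger brown at (260,278)
- pink at (246,207)
- purple at (385,272)

Leaving out pink and purple, the smaller of the two browns is the one in the guide, so that should be the rail. I'll confirm it in an enlarged crop.

Run:
```python
import cv2,numpy as np
t=cv2.imread("pics/top0.png")[100:250,270:430]; s=cv2.imread("pics/side0.png")[170:310,290:440]
cv2.imwrite("pics/tc.png",cv2.resize(t,(640,600),interpolation=cv2.INTER_CUBIC))
cv2.imwrite("pics/sc.png",cv2.resize(s,(600,560),interpolation=cv2.INTER_CUBIC))
```

```text
(no output)
```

View pics/tc.png

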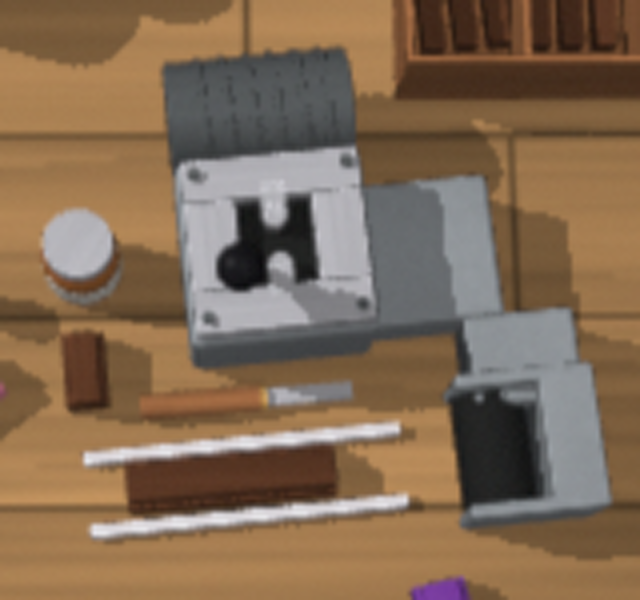

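View pics/sc.png

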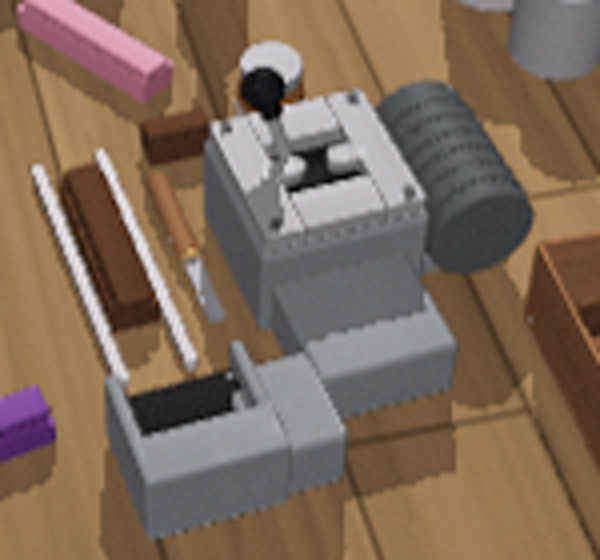

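The crop confirms it: the small dark rail lies between the white strips, with its roller-side end at crop (336,467), about full-frame (354,216.5). It is distinct from the 60 mm offcut at crop (85,370) and the big brown bar. The knob is at crop (240,266), and the plate bolts are at (196,176), (348,160), (364,303) and (210,319). Next I triangulate from both views.

```bash
cat > h.py <<'E'
import cv2,numpy as np
from plant import robot
def cam(n):
    c=robot.get_calibration(n); f=200/np.tan(np.radians(c["vertical_fov"]/2))
    R=cv2.Rodrigues(np.array(c["rvec"],float))[0]; t=np.array(c["tvec"],float)
    return np.array([[f,0,c["cx"]],[0,f,c["cy"]],[0,0,1]]),R,t
def plane(n,px,z):
    K,R,t=cam(n); o=-R.T@t; d=np.c_[np.atleast_2d(px),np.ones(len(np.atleast_2d(px)))]@np.linalg.inv(K).T@R
    return o+d*((z-o[2])/d[:,2])[:,None]
def tri(pt,ps):
    P=[K@np.c_[R,t] for K,R,t in (cam("top"),cam("side"))]
    X=cv2.triangulatePoints(*P,np.atleast_2d(pt).T.astype(float),np.atleast_2d(ps).T.astype(float)); return (X[:3]/X[3]).T
E
python3 - <<'E'
from h import *
np.set_printoptions(precision=4,suppress=True)
T=cv2.imread("pics/top0.png");S=cv2.imread("pics/side0.png")
cr=lambda p,o:(np.array(p,float)+.5)/4-.5+o
tc=lambda p:cr(p,[270,100]); sc=lambda p:cr(p,[290,170])
b=tri(tc([(196,176),(348,160),(364,303),(210,319)]),sc([(226,127),(353,97),(408,190),(275,224)])); print("bolts",b,b.mean(0))
def comps(I,x0,y0,x1,y1,f,amin):
    m=np.zeros(I.shape[:2],np.uint8); m[y0:y1,x0:x1]=(f(I.astype(int))[y0:y1,x0:x1])*255
    return [c for c in cv2.findContours(m,cv2.RETR_EXTERNAL,cv2.CHAIN_APPROX_NONE)[0] if cv2.contourArea(c)>=amin]
white=lambda I:I.min(2)>165
for n,I,box in(("top",T,(285,200,376,240)),("side",S,(295,200,342,268))):
  for c in comps(I,*box,white,25):
    p=c[:,0].astype(float); m=p.mean(0); d=np.linalg.svd(p-m)[2][0]; s=(p-m)@d; e=np.array([m+d*(s.min()-.3),m+d*(s.max()+.3)])
    w=plane(n,e,.012); print("strip",n,e.ravel(),w.ravel(),w.mean(0),np.linalg.norm(w[0]-w[1]),np.degrees(np.arctan2(*(w[0]-w[1])[:2])))
k=[]
for n,I,box in(("top",T,(322,158,334,174)),("side",S,(345,180,368,200))):
    cs=comps(I,*box,lambda I:I.max(2)<40,10); c=max(cs,key=cv2.contourArea); k.append(cv2.minEnclosingCircle(c)); print("knob",n,k[-1],len(cs))
print(tri(k[0][0],k[1][0]), tri(tc((240,266)),sc((264,91))))
# rail top-face ends: upper edge near strip far/near
print("rail top corners R-far,R-near",tri(tc([(335,447),(336,487)]),sc([(155,290),(112,308)])))
print("rail top ends",plane("top",tc([(335,467),(127,485)]),.034))
E
```

```text
bolts [[ 0.6315  0.0193  0.1257]
 [ 0.6618 -0.0869  0.2248]
 [ 0.6488 -0.1144  0.1292]
 [ 0.6197  0.01   -0.0171]] [ 0.6405 -0.043   0.1156]
strip top [371.3515 224.5107 292.6225 232.2236] [ 0.4532 -0.1485  0.012   0.4293  0.1074  0.012 ] [ 0.4412 -0.0205  0.012 ] 0.2570249432950993 174.65794766389433
strip top [369.3362 206.3586 290.6007 213.99  ] [ 0.5132 -0.1435  0.012   0.4891  0.1144  0.012 ] [ 0.5012 -0.0146  0.012 ] 0.25906844171655125 174.67125428761088
strip side [298.3824 210.9285 320.3392 264.5945] [ 0.4255  0.106   0.012   0.4515 -0.1545  0.012 ] [ 0.4385 -0.0242  0.012 ] 0.261788784757116 -5.705619452325294
strip side [314.294  206.9816 337.5477 260.0877] [ 0.4861  0.1127  0.012   0.5106 -0.149   0.012 ] [ 0.4983 -0.0181  0.012 ] 0.26278787238800566 -5.36019032867077
knob top ((330.5, 164.5), 6.96429443359375) 1
knob side ((355.39794921875, 193.0918426513672), 6.121610641479492) 1
[[ 0.6074 -0.0128  0.1707]] [[ 0.6059 -0.0102  0.1706]]
rail top corners R-far,R-near [[ 0.493  -0.0887  0.0387]
 [ 0.4588 -0.0897  0.0272]]
rail top ends [[ 0.4768 -0.0888  0.034 ]
 [ 0.4631  0.0784  0.034 ]]
```

Results from the two views:
- **Gate:** (0.6405, -0.043, 0.1156). The mean holds even though my bolt order was rotated.
- **Guide centre:** about (0.470, -0.019), and the strips give a yaw of 5.4°.
- **Knob:** (0.606, -0.011, 0.171), which agrees with the lever geometry.

These fit each other within 2–3 mm, so I'll push the rail now.

```bash
cat >> h.py <<'E'
O=np.array([.6405,-.043]); YAW=5.4; a=np.radians(YAW); M=np.array([[np.cos(a),-np.sin(a)],[np.sin(a),np.cos(a)]])
W=lambda x,y,z:[*(O+M@[x,y]),z]
def mach(p): return M.T@(np.array(p[:2])-O)
E
python3 - <<'E'
from h import *
np.set_printoptions(precision=4,suppress=True)
X=-.168; Z=.018+robot.tip_reach
c=[(y,robot.ik(W(X,.18,.30),[180,0,y])) for y in (YAW+90,YAW-90)]
yaw=min([k for k in c if k[1] is not None],key=lambda k:abs(k[1][5]-77))[0]; print(yaw,c)
robot.set_gripper(0)
robot.move_pose(W(X,.18,.30),[180,0,yaw])
robot.line_to(W(X,.18,Z),vel=.2)
print(robot.observe()["tool_pos"],robot.observe()["time"])
h=robot.line_to(W(X,-.05,Z),vel=.05,guard=8)
s=robot.observe(); print(h,mach(s["tool_pos"]),s["tool_pos"],s["ft_force"],s["time"])
cv2.imwrite("pics/top1.png",cv2.resize(robot.grab_frame("top")[130:250,270:430],(800,600),interpolation=cv2.INTER_CUBIC))
E
```

```text
95.4 [(95.4, array([ -1.1595, -16.6041, -16.1297,  90.4744,   0.    ,  83.4405])), (-84.6, array([ -1.1595, -16.6041, -16.1297,  90.4744,   0.    , -96.5595]))]
[0.457  0.1205 0.0917] 3.8833
True [-0.1683  0.051 ] [ 0.4682 -0.008   0.0903] [0.5033 4.6445 4.036 ] 6.4333
```

View pics/top1.png

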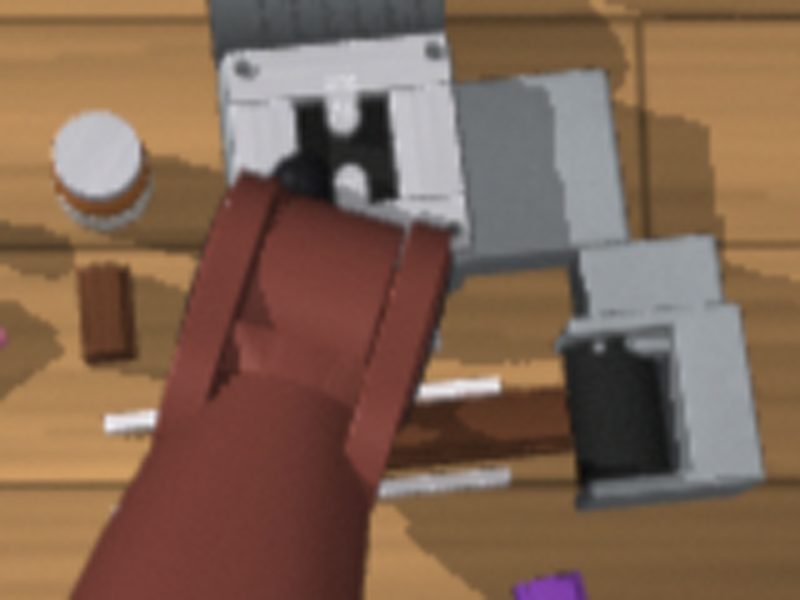

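The picture shows the rail's front end at crop (570,420), touching the roller's black face. I'll give it a gentle seating push, back off, check it in both views, then go to the knob.

Run:
```python
from h import *
np.set_printoptions(precision=4,suppress=True)
X=-.168; Z=.018+robot.tip_reach
y0=mach(robot.observe()["tool_pos"])[1]
h=robot.line_to(W(X,y0-.006,Z),vel=.015,guard=9)
s=robot.observe(); print(h,y0,mach(s["tool_pos"]),s["ft_force"],s["time"])
robot.line_to(W(X,y0+.04,Z),vel=.08); robot.line_to(W(X,y0+.04,.30),vel=.25)
robot.set_gripper(.085)
# above knob
robot.move_pose([.607,-.011,.31],[180,0,95.4])
s=robot.observe(); print(s["tool_pos"],s["ft_force"],s["time"],s["gripper_width"])
S=robot.grab_frame("side"); cv2.imwrite("pics/side2f.png",S)
cv2.imwrite("pics/side2.png",cv2.resize(S[150:310,290:440],(560,600),interpolation=cv2.INTER_CUBIC))
```

```text
True 0.05107053378887684 [-0.1685  0.051 ] [-0.0582  0.7389  0.1222] 6.7333
[ 0.6068 -0.011   0.3095] [ 0.007  -0.2196  0.0668] 9.8 0.08535956822012022
```

View pics/side2.png

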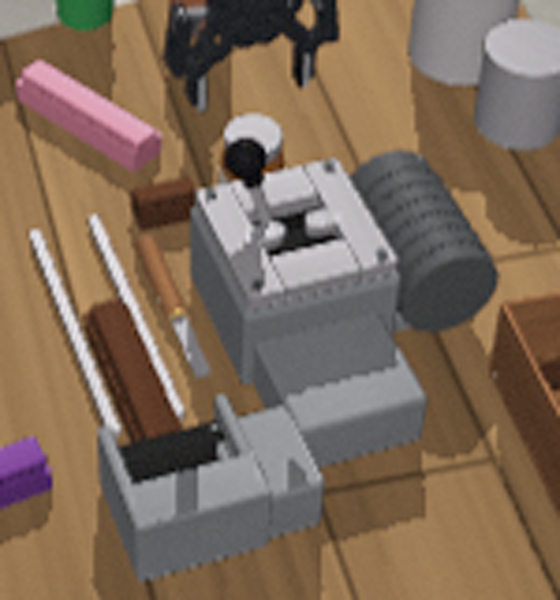

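The rail still butts on the roller at crop (150,435), the lever is untouched at (245,160), and the bystanders are in place. Next: grip the knob and shift it along its sphere.

Run:
```python
from h import *
np.set_printoptions(precision=4,suppress=True)
G=.053
def P(x,y): return W(x,y,.030+np.sqrt(.155**2-x*x-y*y)+G)
k=mach([.6065,-.0115]); print("knob",k)
st=lambda l:(lambda s:print(l,mach(s["tool_pos"]),s["tool_pos"][2],s["ft_force"],s["gripper_width"],s["time"]))(robot.observe())
print(robot.line_to(P(*k),vel=.1,guard=15)); st("down")
robot.set_gripper(.03); st("grip")
for tag,pts in(("neutral",[(k[0]/2,k[1]),(0,k[1])]),("cross",[(0,.018),(0,0),(0,-.018),(0,-.032)]),("fwd",[(.016,-.033),(.032,-.033),(.046,-.033)])):
    stop=False
    for p in pts:
        if robot.line_to(P(*p),vel=.06,guard=30): stop=True;break
    st(tag)
    if stop: print("stopped at",tag,p);break
```

```text
knob [-0.0309  0.0346]
False
down [-0.0306  0.0345] 0.23176891060046895 [-0.1547 -0.7418  0.9973] 0.08530532749863434 10.7917
grip [-0.0308  0.0346] 0.23151721998766836 [-1.9585  0.6881  5.5837] 0.03527388146480999 11.3167
neutral [-0.0006  0.035 ] 0.23456903425366266 [-5.6587  2.207   8.6358] 0.03514199523879436 12.1333
cross [-0.     -0.0325] 0.23440130615890933 [-0.4123  0.0691  1.0632] 0.035400019294836195 13.85
fwd [ 0.048  -0.0338] 0.22914750785373245 [ 5.3442 -2.503   6.4509] 0.03554829710824799 15.075
```

Run:
```python
from h import *
np.set_printoptions(precision=4,suppress=True)
s=robot.observe(); m=mach(s["tool_pos"]); z=s["tool_pos"][2]
h=robot.line_to(W(.056,-.034,z-.002),vel=.02,guard=15); s=robot.observe(); print(h,mach(s["tool_pos"]),s["ft_force"])
robot.line_to(W(*mach(s["tool_pos"]),s["tool_pos"][2]),vel=.02)
robot.set_gripper(.085); p=robot.observe()["tool_pos"]
robot.line_to([p[0],p[1],.34],vel=.15); robot.move_pose([.30,.42,.34],[180,0,95.4+40]); 
T=robot.grab_frame("top");S=robot.grab_frame("side")
cv2.imwrite("pics/T3.png",T);cv2.imwrite("pics/S3.png",S)
big=lambda I:cv2.resize(I,(400,400),interpolation=cv2.INTER_CUBIC)
cv2.imwrite("pics/end.png",np.hstack([big(T[100:250,280:430]),big(S[165:315,290:440])]))
k=[]
for I,(x0,y0,x1,y1) in((T,(335,135,362,185)),(S,(345,170,405,240))):
    hsv=cv2.inRange(I[y0:y1,x0:x1],(0,0,0),(40,40,40)); cs=cv2.findContours(hsv,0,2)[0]; print([(cv2.minEnclosingCircle(c)[0][0]+x0,cv2.minEnclosingCircle(c)[0][1]+y0,cv2.contourArea(c)) for c in cs if cv2.contourArea(c)>15])
s=robot.observe();print(s["time"],s["ft_force"])
```

```text
True [ 0.0529 -0.034 ] [-5.878  -1.5612  9.3702]
[(340.5, 161.0, 75.5), (348.37096786499023, 139.20967721939087, 74.5)]
[(366.6976737976074, 212.5581398010254, 36.0), (386.0, 200.5, 77.0)]
19.575 [-0.5357  0.004   0.8544]
```

View pics/end.png

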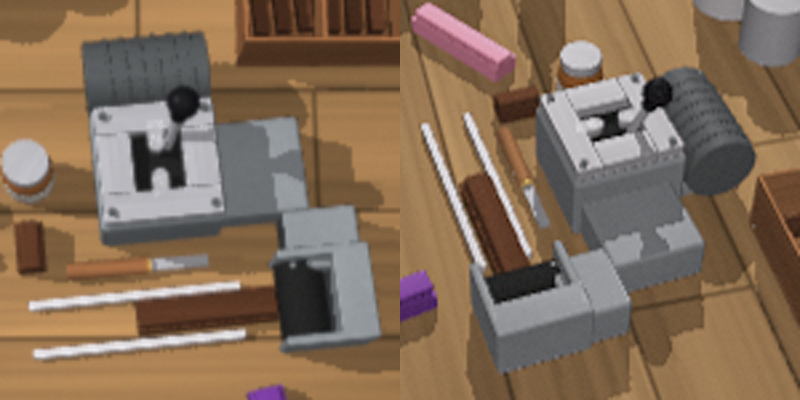

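Composite: the knob is at (182,102) on the left and (657,95) on the right, forward in the right slot. The rail end meets the roller at (275,300). I'll triangulate the knob to get a number before handing in.

Run:
```python
from h import *
X=tri((348.4,139.2),(386,200.5))[0]; print(X,mach(X), np.arcsin(mach(X)[0]/.155))
# rail: back end & front visible in new top picture
T=cv2.imread("pics/T3.png").astype(int)
m=np.zeros((400,640),np.uint8); b,g,r=T[...,0],T[...,1],T[...,2]; print("rail row 214-217 rgb:")
for row in(212,215): print([tuple(T[row,c]) for c in range(376,390)])
ends=plane("top",[(280+137/400*150,100+318/400*150)],.034); print(ends,mach(ends[0]))
```

```text
[ 0.69136113 -0.06779381  0.16781172] [ 0.0483021  -0.02947023] 0.3169042573489363
rail row 214-217 rgb:
[(np.int64(38), np.int64(56), np.int64(89)), (np.int64(38), np.int64(57), np.int64(90)), (np.int64(36), np.int64(55), np.int64(88)), (np.int64(37), np.int64(55), np.int64(89)), (np.int64(37), np.int64(55), np.int64(90)), (np.int64(36), np.int64(54), np.int64(89)), (np.int64(38), np.int64(55), np.int64(88)), (np.int64(26), np.int64(40), np.int64(66)), (np.int64(30), np.int64(31), np.int64(35)), (np.int64(33), np.int64(34), np.int64(33)), (np.int64(34), np.int64(35), np.int64(34)), (np.int64(37), np.int64(38), np.int64(38)), (np.int64(36), np.int64(36), np.int64(36)), (np.int64(36), np.int64(37), np.int64(37))]
[(np.int64(38), np.int64(58), np.int64(93)), (np.int64(39), np.int64(58), np.int64(93)), (np.int64(39), np.int64(57), np.int64(94)), (np.int64(40), np.int64(58), np.int64(95)), (np.int64(39), np.int64(59), np.int64(94)), (np.int64(39), np.int64(59), np.int64(94)), (np.int64(37), np.int64(57), np.int64(92)), (np.int64(35), np.int64(54), np.int64(87)), (np.int64(23), np.int64(29), np.int64(38)), (np.int64(30), np.int64(30), np.int64(30)), (np.int64(35), np.int64(35), np.int64(34)), (np.int64(35), np.int64(35), np.int64(34)), (np.int64(37), np.int64(38), np.int64(38)), (np.int64(37), np.int64(37), np.int64(38))]
[[ 0.46785542 -0.01794444  0.034     ]] [-0.16952044  0.04119166]
```

The knob is 48 mm forward, against 46 mm for fully home, so the lever is at its stop within measurement error. Rail pixels run straight into roller pixels with no bench between, so the rail is still butted.

```bash
python3 -c "
from plant import robot
print(robot.job_done())"
```

```text
the job is handed in; nothing more can be done
None
```

The rail is butted against the roller, the lever is fully home forward in the right-hand slot, the bystanders near the machine look undisturbed in the final pictures, and the job is handed in at about 20 s; no verdict was returned.

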